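# Put the feeding dish away in the stall's blocked drawer

## Task

First slide the brown half-coconut hide that blocks the bar-handled drawer sideways along the table onto the middle of the empty square cork mat, never lifting or tipping it. Then pull that drawer open to its stop by its bar handle, sweep the little stone-grey dish off the unit's top into it, and push the drawer fully shut with the dish inside. Leave the jar, the small tub, the two card boxes and the knob-handled drawer as they are.

Things in the scene. Friction and masses are not known exactly. Their poses are not given: they have to be found in the camera images.
- bar_unit: Fixed light-wood unit, its one drawer with a long steel bar handle; 180 x 180 x 110 mm high. Origin: centre of its underside, on the table. x runs from front to back (the drawer opens to -x), y along the front, z up. The drawer front, shut, is at x = -90 mm, y = -87 to 87 mm, 15 mm thick; the top board runs from x = -75 to 90 mm, upper face at z = 110 mm. Left or right of the knob unit.
- bar_unit_drawer (a joint): How far the bar-handled drawer is out, m: 0 shut, 0.12 at its stop. It may start slightly ajar. It slides freely with slight friction and stays where it is left.
- bar_unit_handle (a point): Middle of the bar of that drawer's handle (moves with it): bar along the unit's y, 110 mm long, 10 mm thick (x), 12 mm high (z), on a post 8 mm thick at each end (posts 51 mm either side of the middle). Shut: x = -140, z = 78 mm in the unit's frame. The gap between bar and drawer front is 45 mm deep and 94 mm wide, open from above and below.
- bar_unit_floor (a point): Centre of the inner floor of that drawer (moves with it), axes as the unit's. Inside 135 mm (x) by 136 mm (y), walls 66 mm high above the floor; the floor is 22 mm above the table. At its stop, the first 110 mm or so behind the drawer's front are clear of the unit's top.
- knob_unit: The neighbouring unit, same wood and size, whose drawer has a round steel knob 26 mm across that stands 32 mm out from the front. Not to be opened. Its frame is like the bar unit's: origin at the centre of the underside, z up.
- knob_unit_drawer (a joint): How far the knob-handled drawer is out, m; 0 shut. Leave it shut.
- hide: Half-coconut hide, a brown dome 104 mm across and 64 mm high with a small dark doorway, 0.18 kg, standing on the table in front of the bar-handled drawer, in its way. Origin: centre of the underside; z up. Sides nearly upright up to 28 mm.
- mat: Empty square cork mat lying flat on the table, 150 x 150 mm, 2 mm thick in looks, flush to slide onto (nothing to catch on), beside the drawer's path, to its left or its right. Origin: its centre. Fixed.
- jar: Jar with a pale label and a white cap, 60 mm across and 110 mm high, standing on the table on the side of the drawer's path away from the mat. Origin: centre of the underside. Leave it alone.
- tub: Small white tub with a grey lid, 44 mm across and 50 mm high, standing on the table on the robot's side of the hide. Origin: centre of the underside. Leave it alone.
- dish: Small round stone-grey feeding dish, open above, 56 mm across at the rim, 22 mm high, 0.09 kg, standing on top of the bar unit near the front edge. Origin: centre of the underside; z up.
- carton: White card box with a grey band, 50 x 50 mm, 68 mm high, standing at the back of the bar unit's top. Origin: centre of the underside. Leave it alone.
- bulb_box: White card box with a black band, 60 x 110 mm, 60 mm high, lying on top of the knob unit. Origin: centre of the underside. Leave it alone.
Mind the look-alikes: they are no part of the job. There is more than one size of the dish; the job needs the larger. There is more than one size of the hide; the one meant has the size given above.

How it is judged:
By the outcome, as a careful person would: the job done as asked, in the order asked, and still so for the second after the job is handed in, with the robot touching nothing.
It also fails if it takes over 64 s, if anything falls off the work surface, if the arm or the gripper's body presses on something with over 40 N, if the wrist force passes 120 N, or if a joint passes its speed limit or range.

## Robot

A 6-joint arm with a two-finger parallel gripper is mounted at the origin on the work surface. World frame = base frame: x ahead of the robot, y to its left, z up, the work surface at z = 0. Lengths are in m, angles in rad, forces in N, time in s.
With the tool pointing down it reaches from about 0.325 to 0.9 m from the base axis. Payload 3.5 kg.
Tool frame: the origin (TCP) lies at the very end of the fingers, on their centre line; the grasp point (between the pads) lies 19 mm behind it; z points along the fingers, y is the line along which they close (so a half turn about z gives the same grasp; the last joint's range is limited). The gripper opens to 85 mm and grips with 20 to 120 N. Pads are 22 mm wide; open, the fingers measure 114 mm over their backs; the gripper's body (76 mm by 85 mm) begins 54 mm behind the grasp point. The pads swing forward as they close: fully open they stand 13 mm farther back than shut.
Start: joints at [-1.451, 0.276, -0.026, 1.268, 0, 1.467], TCP at [0.138, -0.61, 0.231] pointing down, gripper open.
Joint ranges: [-3.12, 3.12], [-0.85, 1.88], [-1.08, 1.24], [-1.95, 2.15], [-1.57, 1.53], [-3.14, 3.14]. Speed limits (rad/s): [2.57, 2.57, 3.14, 3.14, 3.14, 3.14].

## Interface

Orientations are given as a rotation vector (axis times angle).
In Python, from workcell import r, eyes gives the robot as it stands.
- The arm moves only by the tool send_rows, never from a script. Its argument "series" is a list of rows, each a list of 3 entries, a list of its own where there are three numbers: the shift along the world's x, y, z in m, then the turn about the world's z in degrees, then the finger opening in m, from 0 to 0.0854. In form: [[[tx, ty, tz], twist, fingers], ...]. A call has 1 to 10 rows; each row is the pose to reach, as a shift and turn from the pose commanded when the call began; what a row does not reach only later rows make up. A row lasts 1/12 s, in which the tool goes at most 41.7 mm and 7.16 degrees, less where a joint would pass 70% of its speed; a pose out of reach is approached as far as the arm can. A call with a gripper value outside its range is refused whole. The fingers move at their own pace and stop on an object; "grip_force" is the grip in N (left out, the last holds). Time passes only in rows, so rows that repeat a pose let the fingers close. It gives the time, the measured TCP pose, the force, the opening and the grip force at its end, in the units of the state.
- r.sense(): the state, without advancing time (a new reading comes with each control period).
- eyes.grab_frame(name): name is "scene" or "top" or "wrist"; returns (picture, depth): 480x640x3 uint8, red, green, blue; 480x640 float32, m along the optical axis (not along the pixel's ray), 0 where there is no reading.
- eyes.camera_params(name): a dict with "intrinsics" (3x3 intrinsics, pixels), "R" (3x3) and "t" (3): a world point X has camera coordinates R X + t; the wrist camera has in their place "T_tool_cam" (4x4, takes a point from camera to tool coordinates, whose origin is the TCP and whose axes are the flange's). Camera axes: x right, y down, z forward; pixel columns grow to the right and rows downward; lengths in m; the calibration is good to about 2 mm. A picture is of the moment at which its call begins: read the wrist's pose just before it. camera_params takes no time and is no camera call.
- r.hand_in(): hands the job in; it is judged then, once.
The state is a dict: "clock": time; "q": joint angles; "joint_vel": joint speeds; "tau": joint torques, N m; "tcp_pos": TCP position; "orientation": TCP orientation; "wrist_force": force on the tool from outside, world axes, zero at the start; "torque": the same for the moment, N m; "gripper_width": finger opening in m; "finger_force": force on a finger pad.
Only numpy, scipy, OpenCV 4.12 (cv2) and the standard library are available. Lean on these libraries where they do the work, as an engineer would, in place of code of your own. Each camera call takes 0.05 s, during which the arm holds its last target. There are 200 camera calls.

## Working session

There is one attempt and no reset: what is moved stays moved. The work goes in short steps, Python scripts to look and compute and a tool call to move; the robot and the scene stay as the last step left them, time stands still between calls to the robot, and variables do not carry over. Pictures are saved under pics/ and viewed, at most 10 in all, crops included, and the job is handed in when it is done.

Besides the shell and the picture viewer there is one more tool, called after ">>>" by a JSON object that holds its "method" and its "body", one argument or row to a line. send_rows: Moves the arm, as the interface text tells. Its arguments: {"type":"object","properties":{"series":{"type":"array","items":{"type":"array"}},"grip_force":{"type":"number"}},"required":["series"]}

```bash
mkdir -p pics; cat > h.py <<'E'
import numpy as np, cv2
from workcell import r, eyes
def cloud(name):
    im,d=eyes.grab_frame(name); p=eyes.camera_params(name); K=np.array(p['intrinsics'])
    v,u=np.mgrid[:480,:640]
    c=np.stack([(u-K[0,2])/K[0,0]*d,(v-K[1,2])/K[1,1]*d,d],-1)
    R=np.array(p['R']);t=np.array(p['t'])
    return im,d,(c-t)@R
E
python3 - <<'E'
from h import *
for n in('scene','top'):
    im,d,P=cloud(n); np.savez(f'{n}.npz',im=im,d=d,P=P)
    cv2.imwrite(f'pics/{n}0.png',im[...,::-1])
    p=eyes.camera_params(n); print(n,-np.array(p['R']).T@np.array(p['t']),np.array(p['R']).round(2).tolist(),(d>0).mean())
print(r.sense())
E
```

```text
scene [0.97313758 0.57287427 0.98171198] [[-0.79, 0.61, -0.0], [0.47, 0.61, -0.64], [-0.39, -0.51, -0.77]] 0.9960026041666666
top [0.41958293 0.00672332 1.20678425] [[-0.02, -1.0, 0.01], [-1.0, 0.02, -0.09], [0.09, -0.01, -1.0]] 0.9958756510416666
{'clock': 0.1, 'q': array([-1.45141558e+00,  2.77042459e-01, -2.77674174e-02,  1.26797214e+00,
       -1.95627998e-05,  1.46741811e+00]), 'joint_vel': array([ 0.00045131, -0.00260654,  0.00209883,  0.00123368, -0.00190763,
        0.00055174]), 'tau': array([-2.89441550e-05, -4.46705461e+01,  2.96129483e+01,  8.47041432e-03,
       -1.19190513e-04,  8.59785928e-06]), 'tcp_pos': array([ 0.13798912, -0.60885207,  0.23026933]), 'orientation': array([-3.12015328e+00, -3.48965292e-01,  5.56495938e-05]), 'wrist_force': array([-0.76093319,  0.14767751, -0.06302613]), 'torque': array([ 0.08111075, -0.01443955,  0.01727078]), 'finger_force': 0.0, 'gripper_width': 0.08505113160407808}
```

View pics/scene0.png

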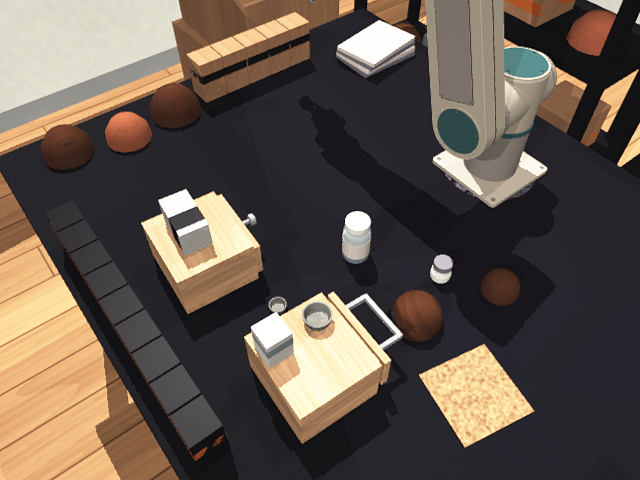

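View pics/top0.png

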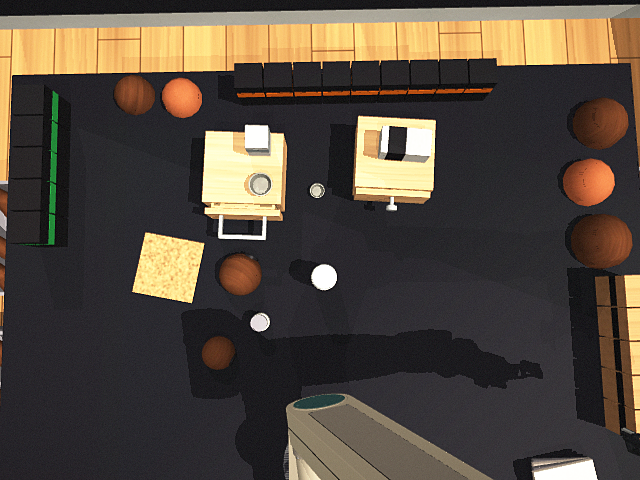

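Top view:
- **Hides:** candidates are (240,273), (218,352) and others at the table edges. The one at (240,273) is in front of the bar drawer and looks larger than the one at (218,352), so it fits.
- **Dishes:** (260,184) is on the unit's top and larger. (317,190) is small and on the table. The first one fits.
- **Others:** mat (168,268), jar (324,277), tub (260,322). The bar drawer is slightly ajar.

Next I measure and confirm in a crop.

```bash
python3 - <<'E'
from h import *
z=np.load('top.npz');im,P=z['im'],z['P']
hsv=cv2.cvtColor(im,cv2.COLOR_RGB2HSV)
def reg(n,u0,u1,v0,v1,zl,zh,extra=None):
    m=np.zeros((480,640),bool);m[v0:v1,u0:u1]=1
    m&=(P[...,2]>zl)&(P[...,2]<zh)
    if extra is not None:m&=extra
    Q=P[m]; c=cv2.minAreaRect((Q[:,:2]*1000).astype(np.float32)); ci=cv2.minEnclosingCircle((Q[:,:2]*1000).astype(np.float32))
    print(n,m.sum(),'rect',np.round(c[0],1),np.round(c[1],1),round(c[2],1),'circ',np.round(ci[0],1),round(ci[1],1),'zmax',Q[:,2].max().round(4))
reg('hide',210,270,245,305,.012,.1)
reg('hide2',195,240,330,375,.012,.1)
reg('mat',125,212,225,310,-.01,.01,hsv[...,2]>110)
reg('jar',300,345,255,300,.09,.14)
reg('tub',245,275,308,336,.03,.07)
reg('unittop',195,300,120,215,.10,.114)
reg('bar',205,285,205,250,.06,.09,(hsv[...,1]<60)&(hsv[...,2]>90))
reg('dish',245,276,168,200,.117,.14)
reg('dish2',305,330,180,202,.01,.05)
reg('carton',235,280,115,160,.15,.2)
reg('front',195,300,200,222,.03,.105)
# knob unit
reg('kunit',340,445,110,190,.10,.114); reg('knob',380,400,196,215,.05,.1)
a=cv2.resize(im[110:370,120:350],None,fx=2.3,fy=2.3,interpolation=cv2.INTER_CUBIC)
cv2.imwrite('pics/crop1.png',a[...,::-1])
E
```

```text
hide 1430 rect [455.4 210.9] [100.3 101.6] 18.6 circ [457.  209.3] 53.2 zmax 0.0685
hide2 875 rect [267.7 264.2] [80.1 75.4] 43.4 circ [268.2 264.2] 40.8 zmax 0.0533
mat 3734 rect [478.7 393. ] [154. 153.] 77.7 circ [478.7 393.8] 105.7 zmax 0.0098
jar 429 rect [443.5   7.6] [51.1 51.1] 43.3 circ [443.6   7.3] 26.4 zmax 0.1158
tub 232 rect [339.  164.1] [37.9 38.6] 23.7 circ [339.2 164.4] 20.0 zmax 0.0566
unittop 4556 rect [686.1 188.6] [181.  191.6] 87.1 circ [690.2 188.7] 126.4 zmax 0.114
bar 394 rect [574.6 193.5] [142.7  80.1] 89.0 circ [588.6 193.2] 75.4 zmax 0.0897
dish 267 rect [653.9 145.7] [52.8 54.5] 9.9 circ [654.1 145.7] 27.5 zmax 0.1364
dish2 59 rect [660.4  20.1] [36.  33.9] 42.5 circ [660.   20.1] 18.4 zmax 0.0192
carton 630 rect [748.7 147.2] [50.6 51.8] 87.5 circ [749.1 147.9] 35.1 zmax 0.1844
front 1082 rect [602.2 191.1] [ 55.  180.4] 1.0 circ [613.7 191. ] 91.2 zmax 0.105
kunit 3687 rect [ 723.2 -164. ] [181.3 171.6] 86.1 circ [ 725.2 -163. ] 121.3 zmax 0.114
knob 152 rect [ 612.2 -152.5] [48.8 33.4] 85.2 circ [ 618.7 -153.1] 26.2 zmax 0.0947
```

View pics/crop1.png

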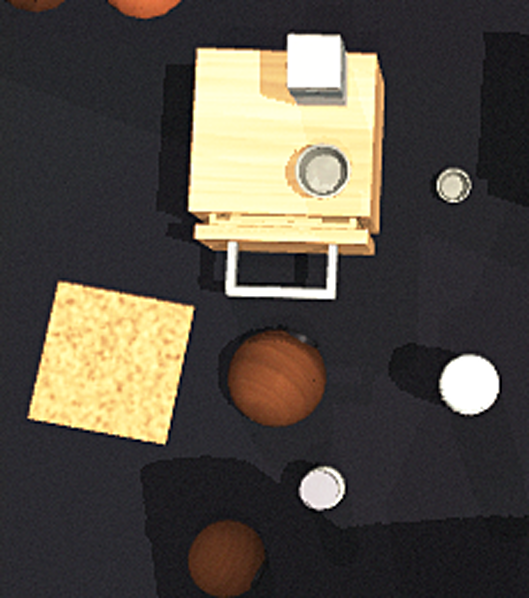

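The crop shows the hide (crop 278,378; 104 mm), the larger dish on the unit (323,171; 55 mm) and the drawer slightly ajar. Next I fit the unit's yaw and the bar position.

```bash
python3 - <<'E'
from h import *
z=np.load('top.npz');im,P=z['im'],z['P']
hsv=cv2.cvtColor(im,cv2.COLOR_RGB2HSV)
m=np.zeros((480,640),bool);m[222:250,210:280]=1
m&=(hsv[...,1]<60)&(hsv[...,2]>120)&(P[...,2]>.06)
Q=P[m];b=Q[Q[:,0]<.55]
for _ in range(3):
    k=np.polyfit(b[:,1],b[:,0],1);b=Q[abs(Q[:,0]-np.polyval(k,Q[:,1]))<.008]
print('bar slope deg',np.degrees(np.arctan(k[0])),'min/max',b.min(0),b.max(0),'mean',b.mean(0))
# top board: left (y+) edge and back edge
m=np.zeros((480,640),bool);m[120:225,195:300]=1
m&=(P[...,2]>.107)&(P[...,2]<.118)&(hsv[...,1]>40)
Q=P[m]
ye=np.array([[x,Q[abs(Q[:,0]-x)<.004][:,1].max(),Q[abs(Q[:,0]-x)<.004][:,1].min()] for x in np.arange(.64,.76,.01)])
print('sides',np.degrees(np.arctan(np.polyfit(ye[:,0],ye[:,1],1)[0])),np.degrees(np.arctan(np.polyfit(ye[:,0],ye[:,2],1)[0])),ye.mean(0))
xe=np.array([[y,Q[abs(Q[:,1]-y)<.004][:,0].max(),Q[abs(Q[:,1]-y)<.004][:,0].min()] for y in np.arange(.11,.27,.01)])
print(xe.round(3).tolist())
print(np.median(Q[:,2]),np.array(eyes.camera_params('wrist')['T_tool_cam']).round(3).tolist())
E
```

```text
bar slope deg 4.077087432101846 min/max [0.53370358 0.14145446 0.07379316] [0.55226565 0.25153112 0.09090849] mean [0.54072792 0.19696389 0.0839497 ]
sides -3.710347945156244 -2.419302232244754 [0.695      0.27636426 0.09873352]
[[0.11, 0.774, 0.613], [0.12, 0.777, 0.613], [0.13, 0.724, 0.613], [0.14, 0.724, 0.613], [0.15, 0.724, 0.614], [0.16, 0.725, 0.614], [0.17, 0.726, 0.617], [0.18, 0.738, 0.615], [0.19, 0.782, 0.617], [0.2, 0.782, 0.617], [0.21, 0.783, 0.618], [0.22, 0.78, 0.618], [0.23, 0.78, 0.618], [0.24, 0.78, 0.618], [0.25, 0.78, 0.621], [0.26, 0.781, 0.619], [0.27, 0.785, 0.623]]
0.11004766460365167 [[0.0, -0.959, -0.282, 0.072], [1.0, 0.0, 0.0, -0.001], [-0.0, -0.282, 0.959, -0.143], [0.0, 0.0, 0.0, 1.0]]
```

>>> {"method": "send_rows", "body": {
  "series": [
    [[0.04, 0.02, 0.03], 7, 0.06],
    [[0.08, 0.04, 0.05], 14, 0.06],
    [[0.12, 0.06, 0.05], 21, 0.06],
    [[0.15, 0.09, 0.05], 28, 0.06],
    [[0.18, 0.12, 0.05], 35, 0.06],
    [[0.2, 0.155, 0.05], 42, 0.06],
    [[0.22, 0.19, 0.05], 49, 0.06],
    [[0.24, 0.225, 0.05], 56, 0.06],
    [[0.26, 0.26, 0.05], 63, 0.06],
    [[0.28, 0.295, 0.05], 70, 0.06]
  ]
}}

```text
clock: 0.93
tcp_pos: [0.4115, -0.3247, 0.2808]
orientation: [-2.351, -2.083, -0.0]
wrist_force: [0.9, -0.4, -1.5]
gripper_width: 0.06
finger_force: 0.0
```

>>> {"method": "send_rows", "body": {
  "series": [
    [[0.01, 0.04, 0], 0, 0.06],
    [[0.02, 0.08, 0], 0, 0.06],
    [[0.03, 0.12, -0.01], 0, 0.06],
    [[0.03, 0.16, -0.02], 0, 0.06],
    [[0.03, 0.2, -0.03], 0, 0.06],
    [[0.03, 0.24, -0.04], 0, 0.06],
    [[0.03, 0.28, -0.04], 0, 0.06],
    [[0.03, 0.32, -0.04], 0, 0.06],
    [[0.03, 0.36, -0.04], 0, 0.06],
    [[0.03, 0.4, -0.04], 0, 0.06]
  ]
}}

```text
clock: 1.77
tcp_pos: [0.4402, 0.0751, 0.241]
orientation: [-2.357, -2.076, 0.001]
wrist_force: [1.7, 0.4, -0.4]
gripper_width: 0.06
finger_force: 0.0
```

>>> {"method": "send_rows", "body": {
  "series": [
    [[0, 0.02, 0], 0, 0.06],
    [[0, 0.043, 0], 0, 0.06],
    [[0, 0.043, -0.03], 0, 0.06],
    [[0, 0.043, -0.07], 0, 0.06],
    [[0, 0.043, -0.11], 0, 0.06],
    [[0, 0.043, -0.15], 0, 0.06],
    [[0, 0.043, -0.18], 0, 0.06],
    [[0, 0.043, -0.2], 0, 0.06],
    [[0, 0.043, -0.215], 0, 0.06],
    [[0, 0.043, -0.225], 0, 0.06]
  ]
}}

```text
clock: 2.6
tcp_pos: [0.4389, 0.116, 0.014]
orientation: [-2.355, -2.075, 0.005]
wrist_force: [0.3, 0.3, 0.7]
gripper_width: 0.0597
finger_force: 0.0
```

>>> {"method": "send_rows", "body": {
  "series": [
    [[0.006, 0.0, -0.004], 0, 0.06],
    [[0.007, 0.008, -0.006], 0, 0.06],
    [[0.008, 0.016, -0.006], 0, 0.06],
    [[0.009, 0.022, -0.006], 0, 0.06],
    [[0.01, 0.028, -0.006], 0, 0.06],
    [[0.01, 0.034, -0.006], 0, 0.06],
    [[0.011, 0.04, -0.006], 0, 0.06],
    [[0.012, 0.046, -0.006], 0, 0.06],
    [[0.013, 0.053, -0.006], 0, 0.06],
    [[0.014, 0.06, -0.006], 0, 0.06]
  ]
}}

```text
clock: 3.43
tcp_pos: [0.455, 0.1762, 0.0104]
orientation: [2.356, 2.076, -0.002]
wrist_force: [-0.3, -2.6, 1.8]
gripper_width: 0.0601
finger_force: 1.4
```

>>> {"method": "send_rows", "body": {
  "series": [
    [[0.001, 0.009, 0], 0, 0.06],
    [[0.002, 0.018, 0], 0, 0.06],
    [[0.003, 0.027, 0], 0, 0.06],
    [[0.004, 0.036, 0], 0, 0.06],
    [[0.005, 0.045, 0], 0, 0.06],
    [[0.006, 0.054, 0], 0, 0.06],
    [[0.007, 0.063, 0], 0, 0.06],
    [[0.008, 0.072, 0], 0, 0.06],
    [[0.009, 0.081, 0], 0, 0.06],
    [[0.01, 0.09, 0], 0, 0.06]
  ]
}}

```text
clock: 4.27
tcp_pos: [0.4651, 0.267, 0.0103]
orientation: [2.357, 2.077, -0.0]
wrist_force: [-0.3, -4.2, 3.5]
gripper_width: 0.0602
finger_force: 1.9
```

>>> {"method": "send_rows", "body": {
  "series": [
    [[0.001, 0.009, 0], 0, 0.06],
    [[0.002, 0.018, 0], 0, 0.06],
    [[0.003, 0.026, 0], 0, 0.06],
    [[0.004, 0.034, 0], 0, 0.06],
    [[0.005, 0.042, 0], 0, 0.06],
    [[0.006, 0.05, 0], 0, 0.06],
    [[0.006, 0.056, 0], 0, 0.06],
    [[0.006, 0.061, 0], 0, 0.06],
    [[0.006, 0.064, 0], 0, 0.06],
    [[0.006, 0.064, 0], 0, 0.06]
  ]
}}

```text
clock: 5.1
tcp_pos: [0.4712, 0.3312, 0.0103]
orientation: [-2.356, -2.077, -0.002]
wrist_force: [-0.1, -1.1, 1.4]
gripper_width: 0.0603
finger_force: 0.6
```

```bash
cat >> h.py <<'E'
def hide():
    im,d,P=cloud('top'); np.savez('top.npz',im=im,d=d,P=P)
    hsv=cv2.cvtColor(im,cv2.COLOR_RGB2HSV)
    m=(P[...,0]>.39)&(P[...,0]<.58)&(P[...,1]>.25)&(P[...,1]<.5)&(P[...,2]>.012)&(P[...,2]<.075)&(hsv[...,0]<15)&(hsv[...,1]>110)
    m=cv2.morphologyEx(m.astype(np.uint8),cv2.MORPH_OPEN,np.ones((3,3)))>0
    Q=P[m]; print('hide',m.sum(),cv2.minEnclosingCircle((Q[:,:2]*1000).astype(np.float32)),np.median(Q[Q[:,2]>.06],0) if (Q[:,2]>.06).any() else '')
    return im
E
python3 - <<'E'
from h import *
im=hide(); print(r.sense()['tcp_pos'])
cv2.imwrite('pics/t2.png',cv2.resize(im[180:360,100:340],None,fx=2.5,fy=2.5)[...,::-1])
E
```

```text
hide 45 ((475.9022521972656, 382.3558654785156), 50.89280319213867) 
[0.47114812 0.3311237  0.0102724 ]
```

View pics/t2.png

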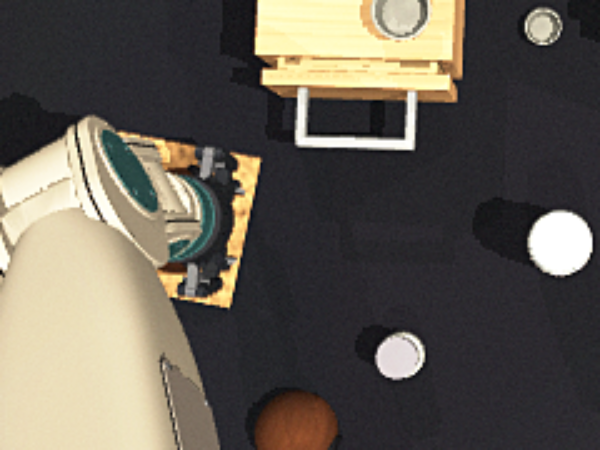

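The arm covers the hide in this view (mat at about (190,220) in the crop). Its estimated centre is y≈0.384, so I push about 8 mm more, back off and check.

>>> {"method": "send_rows", "body": {
  "series": [
    [[0.001, 0.004, 0], 0, 0.06],
    [[0.001, 0.008, 0], 0, 0.06],
    [[0.001, 0.008, 0], 0, 0.06],
    [[0.0, -0.01, 0], 0, 0.06],
    [[-0.004, -0.04, 0], 0, 0.06],
    [[-0.004, -0.05, 0.03], 0, 0.06],
    [[0, -0.07, 0.07], 0, 0.06],
    [[0.02, -0.1, 0.11], 0, 0.04],
    [[0.05, -0.12, 0.14], 4, 0.04],
    [[0.07, -0.13, 0.16], 4, 0.04]
  ]
}}

```text
clock: 5.98
tcp_pos: [0.5357, 0.2028, 0.1666]
orientation: [-2.279, -2.16, -0.002]
wrist_force: [0.0, 0.3, -0.7]
gripper_width: 0.0401
finger_force: 0.0
```

```bash
python3 - <<'E'
from h import *
im=hide(); cv2.imwrite('pics/t3.png',cv2.resize(im[180:360,100:340],None,fx=2.5,fy=2.5)[...,::-1])
# scene estimate
im,d,P=cloud('scene'); hsv=cv2.cvtColor(im,cv2.COLOR_RGB2HSV)
m=(P[...,0]>.39)&(P[...,0]<.58)&(P[...,1]>.3)&(P[...,1]<.5)&(P[...,2]>.012)&(P[...,2]<.08)&(hsv[...,0]<15)&(hsv[...,1]>110)
Q=P[m]; Q=Q[::5]
A=np.c_[2*Q,np.ones(len(Q))]; lo=Q[(Q[:,2]<.028)]
k=np.linalg.lstsq(np.c_[2*lo[:,:2],np.ones(len(lo))],(lo[:,:2]**2).sum(1),rcond=None)[0]
print(len(lo),k[:2],np.sqrt(k[2]+k[:2]@k[:2]),'apex',np.median(Q[Q[:,2]>np.percentile(Q[:,2],97)],0))
E
```

```text
hide 0 ((0.0, 0.0), 0.0) 
51 [0.47632461 0.38961314] 0.05304434358451333 apex [0.48403853 0.38811659 0.06578617]
```

>>> {"method": "send_rows", "body": {
  "series": [
    [[0.005, -0.006, 0], 0, 0.04],
    [[0.005, -0.006, -0.03], 0, 0.04],
    [[0.005, -0.006, -0.06], 0, 0.04],
    [[0.005, -0.006, -0.085], 0, 0.04],
    [[0.005, -0.006, -0.1], 0, 0.04],
    [[0.005, -0.006, -0.105], 0, 0.03],
    [[0.005, -0.006, -0.105], 0, 0.02],
    [[0.005, -0.006, -0.105], 0, 0.005],
    [[0.005, -0.006, -0.105], 0, 0.0],
    [[0.005, -0.006, -0.105], 0, 0.0]
  ],
  "grip_force": 30
}}

```text
clock: 6.92
tcp_pos: [0.5404, 0.1975, 0.0594]
orientation: [-2.282, -2.158, 0.001]
wrist_force: [1.8, 1.4, -11.3]
gripper_width: 0.009
finger_force: 32.4
```

>>> {"method": "send_rows", "body": {
  "series": [
    [[-0.01, 0.0005, 0], 0, 0.0],
    [[-0.022, 0.001, 0], 0, 0.0],
    [[-0.034, 0.002, 0], 0, 0.0],
    [[-0.046, 0.0025, 0], 0, 0.0],
    [[-0.058, 0.003, 0], 0, 0.0],
    [[-0.07, 0.004, 0], 0, 0.0],
    [[-0.081, 0.0045, 0], 0, 0.0],
    [[-0.091, 0.005, 0], 0, 0.0],
    [[-0.099, 0.0055, 0], 0, 0.0],
    [[-0.104, 0.006, 0], 0, 0.0]
  ]
}}

```text
clock: 7.75
tcp_pos: [0.4349, 0.2031, 0.0595]
orientation: [-2.282, -2.158, 0.002]
wrist_force: [1.2, 2.3, -19.7]
gripper_width: 0.0092
finger_force: 31.2
```

>>> {"method": "send_rows", "body": {
  "series": [
    [[-0.002, 0, 0], 0, 0.0],
    [[-0.004, 0, 0], 0, 0.0],
    [[-0.006, 0, 0], 0, 0.0],
    [[-0.007, 0, 0], 0, 0.0]
  ]
}}

```text
clock: 8.08
tcp_pos: [0.4335, 0.2032, 0.0595]
orientation: [2.28, 2.153, 0.007]
wrist_force: [11.4, 3.0, -32.9]
gripper_width: 0.0093
finger_force: 29.6
```

>>> {"method": "send_rows", "body": {
  "series": [
    [[0.005, 0, 0], 0, 0.0],
    [[0.005, 0, 0], 0, 0.02],
    [[0.005, 0, 0], 0, 0.035],
    [[0.005, 0, 0], 0, 0.04],
    [[0.005, 0, 0.03], 0, 0.04],
    [[0.005, 0, 0.07], 0, 0.04],
    [[0.005, 0, 0.11], 0, 0.04],
    [[0.005, -0.03, 0.15], 0, 0.04],
    [[0.005, -0.07, 0.17], 0, 0.04],
    [[0.005, -0.11, 0.17], 0, 0.04]
  ]
}}

```text
clock: 8.92
tcp_pos: [0.4395, 0.1011, 0.2367]
orientation: [2.273, 2.155, 0.017]
wrist_force: [1.8, -1.8, 0.1]
gripper_width: 0.0405
finger_force: 0.0
```

```bash
python3 - <<'E'
from h import *
im=hide(); z=np.load('top.npz');P=z['P']
cv2.imwrite('pics/t4.png',cv2.resize(im[110:340,100:340],None,fx=2.5,fy=2.5)[...,::-1])
m=np.zeros((480,640),bool);m[160:210,235:290]=1
m&=(P[...,2]>.119)&(P[...,2]<.14)
print(m.sum(),cv2.minEnclosingCircle((P[m][:,:2]*1000).astype(np.float32)))
E
```

```text
hide 1412 ((475.4163818359375, 387.3244934082031), 51.505218505859375) [0.47725927 0.38857283 0.06246669]
214 ((654.0848999023438, 145.7820281982422), 27.6285343170166)
```

View pics/t4.png

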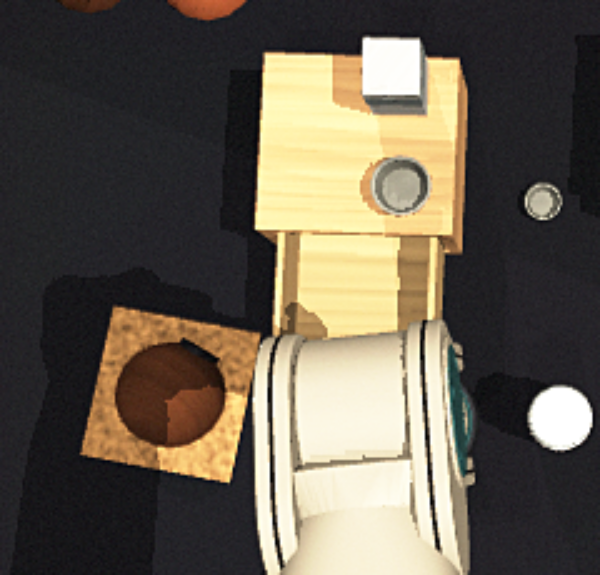

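The drawer is open to its stop and the hide sits on the mat (crop 170,393). The dish (401,187) has not moved. For the sweep I go behind the dish on a diagonal, towards −x and +y.

>>> {"method": "send_rows", "body": {
  "series": [
    [[0.025, 0, 0], 7, 0.03],
    [[0.055, 0, 0], 14, 0.03],
    [[0.085, 0.005, 0], 21, 0.03],
    [[0.115, 0.01, 0], 28, 0.03],
    [[0.145, 0.015, 0], 35, 0.03],
    [[0.175, 0.02, 0], 42, 0.03],
    [[0.205, 0.022, 0], 49, 0.03],
    [[0.235, 0.022, 0], 56, 0.03],
    [[0.251, 0.022, 0], 61, 0.03],
    [[0.251, 0.022, -0.02], 61, 0.03]
  ]
}}

```text
clock: 9.8
tcp_pos: [0.6936, 0.1228, 0.2151]
orientation: [0.865, 3.006, 0.006]
wrist_force: [1.2, -0.0, 1.2]
gripper_width: 0.0299
finger_force: 0.0
```

>>> {"method": "send_rows", "body": {
  "series": [
    [[-0.003, 0, -0.02], 0, 0.03],
    [[-0.003, 0, -0.05], 0, 0.03],
    [[-0.003, 0, -0.075], 0, 0.03],
    [[-0.003, 0, -0.09], 0, 0.03],
    [[-0.003, 0, -0.097], 0, 0.03],
    [[-0.003, 0, -0.098], 0, 0.03]
  ]
}}

```text
clock: 10.3
tcp_pos: [0.6828, 0.1228, 0.1107]
orientation: [-0.872, -3.017, 0.001]
wrist_force: [-0.4, -0.1, 0.3]
gripper_width: 0.0299
finger_force: 0.0
```

>>> {"method": "send_rows", "body": {
  "series": [
    [[0.002, 0.0035, 0.005], 0, 0.03],
    [[0.002, 0.0035, 0.005], 0, 0.03],
    [[-0.002, 0.006, 0.005], 0, 0.03],
    [[-0.009, 0.01, 0.005], 0, 0.03],
    [[-0.019, 0.016, 0.005], 0, 0.03],
    [[-0.031, 0.024, 0.005], 0, 0.03],
    [[-0.044, 0.032, 0.005], 0, 0.03],
    [[-0.057, 0.04, 0.005], 0, 0.03],
    [[-0.07, 0.048, 0.005], 0, 0.03],
    [[-0.083, 0.056, 0.005], 0, 0.03]
  ]
}}

```text
clock: 11.13
tcp_pos: [0.5977, 0.1799, 0.1161]
orientation: [-0.871, -3.017, 0.0]
wrist_force: [0.0, -0.7, 1.3]
gripper_width: 0.0297
finger_force: 0.0
```

>>> {"method": "send_rows", "body": {
  "series": [
    [[-0.01, 0.006, 0], 0, 0.03],
    [[-0.01, 0.006, 0.02], 0, 0.03],
    [[-0.01, 0.0, 0.06], 0, 0.03],
    [[0, -0.03, 0.09], -7, 0.03],
    [[0, -0.07, 0.1], -14, 0.03],
    [[0, -0.11, 0.1], -21, 0.03],
    [[0, -0.15, 0.1], -28, 0.03],
    [[-0.02, -0.18, 0.1], -35, 0.03],
    [[-0.05, -0.2, 0.1], -42, 0.03],
    [[-0.08, -0.22, 0.1], -49, 0.03]
  ]
}}

```text
clock: 11.97
tcp_pos: [0.5187, -0.0421, 0.2158]
orientation: [-2.053, -2.377, 0.0]
wrist_force: [-0.1, -0.8, 1.2]
gripper_width: 0.03
finger_force: 0.0
```

```bash
python3 - <<'E'
from h import *
im=hide()
cv2.imwrite('pics/t5.png',cv2.resize(im[110:340,100:340],None,fx=2.5,fy=2.5)[...,::-1])
E
```

```text
hide 1403 ((476.28692626953125, 386.52752685546875), 51.454959869384766) [0.47556578 0.38775135 0.06242632]
```

View pics/t5.png

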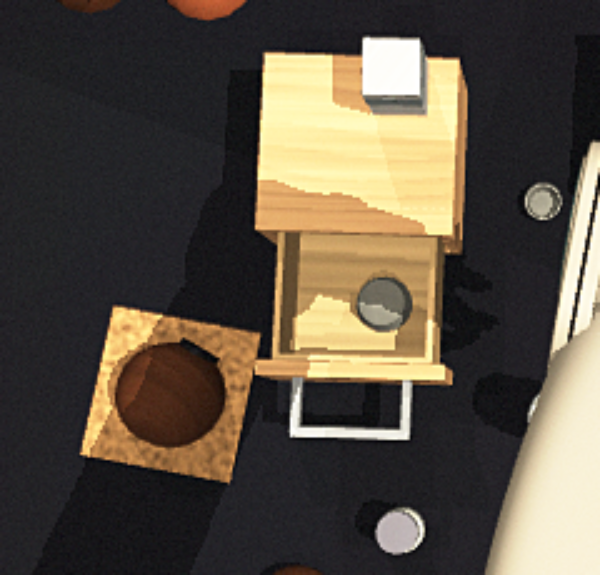

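The dish lies flat in the drawer at (384,303). I'll push the drawer shut with closed fingers on the middle of the bar.

>>> {"method": "send_rows", "body": {
  "series": [
    [[-0.03, 0.02, 0], -4, 0.0],
    [[-0.06, 0.045, 0], -8, 0.0],
    [[-0.09, 0.07, 0], -12, 0.0],
    [[-0.12, 0.095, 0], -12, 0.0],
    [[-0.134, 0.13, 0], -12, 0.0],
    [[-0.134, 0.17, 0], -12, 0.0],
    [[-0.134, 0.21, 0], -12, 0.0],
    [[-0.134, 0.245, 0], -12, 0.0],
    [[-0.134, 0.245, -0.03], -12, 0.0],
    [[-0.134, 0.245, -0.06], -12, 0.0]
  ]
}}

```text
clock: 12.85
tcp_pos: [0.3873, 0.2072, 0.1575]
orientation: [2.276, 2.162, 0.01]
wrist_force: [-0.3, 0.2, -0.7]
gripper_width: -0.0001
finger_force: 0.0
```

>>> {"method": "send_rows", "body": {
  "series": [
    [[0, 0, -0.03], 0, 0.0],
    [[0, 0, -0.06], 0, 0.0],
    [[0, 0, -0.08], 0, 0.0],
    [[0, 0, -0.09], 0, 0.0],
    [[0, 0, -0.09], 0, 0.0]
  ]
}}

```text
clock: 13.27
tcp_pos: [0.3832, 0.2034, 0.0639]
orientation: [-2.281, -2.157, 0.008]
wrist_force: [-0.9, -0.8, 0.7]
gripper_width: 0.0
finger_force: 0.0
```

>>> {"method": "send_rows", "body": {
  "series": [
    [[0.012, 0, 0], 0, 0.0],
    [[0.022, 0, 0], 0, 0.0],
    [[0.03, 0, 0], 0, 0.0],
    [[0.037, 0, 0], 0, 0.0],
    [[0.045, -0.001, 0], 0, 0.0],
    [[0.054, -0.002, 0], 0, 0.0],
    [[0.064, -0.002, 0], 0, 0.0],
    [[0.074, -0.003, 0], 0, 0.0],
    [[0.084, -0.003, 0], 0, 0.0],
    [[0.094, -0.004, 0], 0, 0.0]
  ]
}}

```text
clock: 14.1
tcp_pos: [0.481, 0.2001, 0.066]
orientation: [-2.283, -2.158, -0.0]
wrist_force: [-0.6, 1.5, 1.2]
gripper_width: 0.0001
finger_force: 0.8
```

>>> {"method": "send_rows", "body": {
  "series": [
    [[0.01, 0, 0], 0, 0.0],
    [[0.02, -0.001, 0], 0, 0.0],
    [[0.029, -0.002, 0], 0, 0.0],
    [[0.036, -0.002, 0], 0, 0.0],
    [[0.042, -0.003, 0], 0, 0.0],
    [[0.047, -0.003, 0], 0, 0.0],
    [[0.051, -0.003, 0], 0, 0.0],
    [[0.054, -0.003, 0], 0, 0.0],
    [[0.057, -0.003, 0], 0, 0.0],
    [[0.059, -0.003, 0], 0, 0.0]
  ]
}}

```text
clock: 14.93
tcp_pos: [0.5347, 0.1966, 0.0658]
orientation: [-2.279, -2.155, 0.011]
wrist_force: [-14.4, -0.9, 12.1]
gripper_width: -0.0002
finger_force: 7.0
```

>>> {"method": "send_rows", "body": {
  "series": [
    [[0.002, 0, 0], 0, 0.0],
    [[0.003, 0, 0], 0, 0.0],
    [[0.003, 0, 0], 0, 0.0]
  ]
}}

```text
clock: 15.18
tcp_pos: [0.5347, 0.1966, 0.0658]
orientation: [-2.276, -2.153, 0.017]
wrist_force: [-16.0, -0.7, 14.6]
gripper_width: -0.0002
finger_force: 8.4
```

>>> {"method": "send_rows", "body": {
  "series": [
    [[-0.015, 0, 0], 0, 0.0],
    [[-0.04, 0, 0], 0, 0.0],
    [[-0.05, 0, 0.03], 0, 0.0],
    [[-0.05, 0, 0.07], 0, 0.0],
    [[-0.05, 0, 0.11], 0, 0.0],
    [[-0.05, -0.03, 0.15], 0, 0.0],
    [[-0.05, -0.07, 0.16], 0, 0.0],
    [[-0.05, -0.11, 0.16], 0, 0.0],
    [[-0.05, -0.15, 0.16], 0, 0.0],
    [[-0.05, -0.19, 0.16], 0, 0.0]
  ]
}}

```text
clock: 16.02
tcp_pos: [0.4928, 0.0064, 0.2276]
orientation: [2.279, 2.157, 0.004]
wrist_force: [0.1, 0.1, -0.8]
gripper_width: 0.0002
finger_force: 0.0
```

>>> {"method": "send_rows", "body": {
  "series": [
    [[0, -0.04, 0], 0, 0.0],
    [[0, -0.08, 0], 0, 0.0],
    [[0, -0.12, 0], 0, 0.0],
    [[0, -0.16, 0], 0, 0.0],
    [[0, -0.2, 0], 0, 0.0],
    [[0, -0.24, 0], 0, 0.0],
    [[0, -0.24, 0], 0, 0.0]
  ]
}}

```text
clock: 16.6
tcp_pos: [0.493, -0.2391, 0.2266]
orientation: [2.286, 2.146, -0.002]
wrist_force: [0.4, -0.4, 0.7]
gripper_width: -0.0001
finger_force: 0.0
```

```bash
python3 - <<'E'
from h import *
im=hide(); P=np.load('top.npz')['P']
hsv=cv2.cvtColor(im,cv2.COLOR_RGB2HSV)
m=np.zeros((480,640),bool);m[222:250,210:280]=1
m&=(hsv[...,1]<60)&(hsv[...,2]>120)&(P[...,2]>.06)
Q=P[m];b=Q[Q[:,0]<.56]
for _ in range(4):
    k=np.polyfit(b[:,1],b[:,0],1);b=Q[abs(Q[:,0]-np.polyval(k,Q[:,1]))<.008]
print('bar',b.mean(0))
cv2.imwrite('pics/t6.png',cv2.resize(im[100:370,100:450],None,fx=2.2,fy=2.2)[...,::-1])
E
```

```text
hide 1416 ((476.2669677734375, 387.0936279296875), 51.69035720825195) [0.47527648 0.3865215  0.06243683]
bar [0.55158485 0.19785803 0.0839205 ]
```

View pics/t6.png

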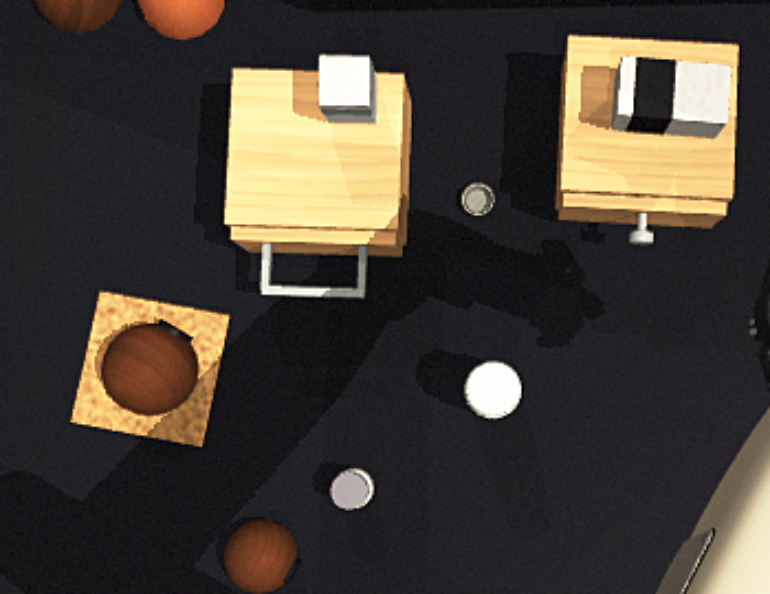

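The drawer is fully shut with no gap (front at crop 315,240) and the bar is at x=0.552. The hide is on the mat (150,368), and the jar, tub, boxes and knob drawer look unmoved.

```bash
python3 -c "
from workcell import r
print(r.hand_in())"
```

```text
the job is handed in; nothing more can be done
None
```

The job is handed in at about 17 s on the clock: the hide was slid onto the mat, about 6 mm off centre, then the drawer was opened to its stop, the dish swept in and the drawer pushed fully shut; in the last picture nothing else had moved.

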